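# Load a grinding jar with one ball using the single-ball scoop

## Task

Take the upright-handled ball scoop, scoop the middle-sized steel grinding ball out of its lane in the three-lane tray so that it sits in the scoop's pocket, and carry it to the open steel grinding jar and tip it in from just above the rim. Then stand the scoop upright on the bench again and let go of it; do not touch the ball with the fingers, and leave the jar standing upright.

Things in the scene. Friction and masses are not known exactly. Their poses are not given: they have to be found in the camera images.
- scoop: Steel one-ball scoop, black upright handle 24 (x) by 16 mm (y), z 14 to 130 mm, 0.12 kg, stands on its flat sole. Origin: underside, below the handle's axis; z up, mouth opens to -x. Sole 36 mm wide, x -44 (mouth's front edge) to 16; solid heel 14 mm high from x -22 to 16; mouth plate 2 mm thick. Cheeks 14 mm high narrow from 30 mm apart at the mouth to 22 mm at the seat.
- scoop_seat (a point): Centre of the seated 20 mm ball: 35 mm to -x of the scoop's origin, 10.4 mm above the sole, over an 11 mm square hole in the plate. Drawn mouth first along a floor, the plate slips under a ball stopped by a wall; it seats once the front edge is within 4 mm of the wall. Held while level; rolls out over the front edge when tipped mouth-down over 35 degrees (45 empties it surely).
- ball: The grinding ball to load: polished steel sphere, diameter 20 mm, 33 g, free to roll; origin at its centre. Lies alone in one of the tray's lanes, nearer the lane's -x end. The other lanes hold a larger (30 mm) and a smaller (15 mm) steel ball, not wanted.
- tray: Fixed grey plastic tray, three parallel lanes, 168 (x) by 172 (y) by 20 mm high. Origin: centre of the underside; x along the lanes, y across. Lane floor at z = 4 mm, wall tops at 20 mm, walls 4 mm thick. Lanes 52 mm wide, centred at y = -56, 0, 56 mm, 160 mm long inside (x -80 to 80), closed at both ends; the -x end is roughly towards the robot.
- jar: Open steel grinding jar standing loose on the bench: round, outside diameter 72 mm, inside 62 mm, 50 mm high, inner floor 5 mm up, 0.5 kg. Origin: centre of the underside, z up. A similar jar nearby has its lid on: not that one.

How it is judged (in metres and radians):
On the way:
1. the ball sits in the scoop's pocket, lifted clear of the tray (ball centre more than 45 mm above the bench) (height (world z) of ball above 0.045 m and distance between ball and scoop_seat below 0.008 m), for 0.3 s.
At the end, for the whole second after the job is handed in: The ball lies inside the jar (centre within 30 mm of the jar's axis and below 30 mm), the jar stands upright on the bench (within 10 degrees), and the scoop stands upright on the bench (within 10 degrees, sole within 3 mm of the bench), released and at rest (horizontal distance between ball and jar below 0.03 m and height (world z) of ball below 0.03 m and linear speed of ball below 0.1 m/s and angle between each of jar, scoop's own z axis and vertical below 0.175 rad and height (world z) of jar below 0.005 m and height (world z) of scoop below 0.003 m and linear speed of scoop below 0.03 m/s and contact force between the fingers and scoop below 0.1 N); the robot touches nothing.
It fails at once if the fingers touch the ball (contact force between the fingers and ball above 0.3 N).
It fails at once if the ball is dropped or thrown (faster than 1.5 m/s, a fall of over 110 mm) (linear speed of ball above 1.5 m/s).
It also fails if it takes over 61 s, if anything falls off the work surface, if the arm or the gripper's body presses on something with over 40 N, if the wrist force passes 120 N, or if a joint passes its speed limit or range.

## Robot

A 6-joint arm with a two-finger parallel gripper is mounted at the origin on the work surface. World frame = base frame: x ahead of the robot, y to its left, z up, the work surface at z = 0. Lengths are in mm, angles in rad, forces in N, time in s.
With the tool pointing down it reaches from about 400 to 925 mm from the base axis. Payload 12.5 kg.
Tool frame: the origin (TCP) lies midway between the tips of the shut fingers; the grasp point (between the pads) lies 19 mm behind it (env.tcp_to_grasp is the distance from the TCP to the grasp point, in mm); z points along the fingers, y is the line along which they close (so a half turn about z gives the same grasp; the last joint's range is limited). The gripper opens to 95 mm and grips with 3 to 60 N. Pads are 20 mm wide; open, the fingers measure 119 mm over their backs; the gripper's body (75 mm by 180 mm) begins 59 mm behind the grasp point.
Start: joints at [1.117, 0.491, 1.559, -0, 1.092, -0.106], TCP at [213.003, 587.602, 214.661] pointing down, gripper open.
Joint ranges: [-3.1, 3.1], [-0.84, 2.19], [0.05, 2.79], [-1.13, 4.28], [0.06, 2.93], [-2.69, 2.69]. Speed limits (rad/s): [2.22, 2.22, 2.79, 3.14, 3.14, 3.14].

## Interface

Orientations are given as [roll, pitch, yaw] about the fixed x, y, z axes, in that order (R = Rz(yaw) Ry(pitch) Rx(roll)).
In Python, from cell import env gives the robot as it stands. The module is installed in compiled form; this text tells all that it offers.
- The arm moves only by the tool step_arm, never from a script. Its argument "plan" is a list that holds one entry, the list of rows, each a list of 5 numbers: the shift along the tool's x, y, z in mm, then the turn about the tool's z in degrees, then the opening, from -1 (shut) to 1 (fully open). A call has 1 to 8 rows; each row is the pose to reach, as a shift and turn from the pose commanded when the call began, along the tool's axes at that moment; what a row does not reach only later rows make up. A row lasts 1/12 s, in which the tool goes at most 41.7 mm and 7.16 degrees, less where a joint would pass 70% of its speed; a pose out of reach is approached as far as the arm can. A call with a gripper value outside its range is refused whole. The fingers move at their own pace and stop on an object; the grip force is fixed at half the most. Time passes only in rows, so rows that repeat a pose let the fingers close. It gives the time, the measured TCP pose, the force, the opening and the grip force at its end, in the units of the state.
- env.state(): the state, without advancing time (a new reading comes with each control period).
- env.read_camera(name): name is "scene" or "top" or "wrist"; returns the picture (420x560x3 uint8, blue, green, red); there is no depth.
- env.get_calibration(name): a dict with "K" (3x3 intrinsics, pixels), "D" ([k1, k2, p1, p2, k3] as OpenCV has them; the pictures are not rectified), "extrinsics" (4x4, takes a point from world to camera coordinates). Camera axes: x right, y up, looking along -z (the intrinsics and any distortion apply to the point x, -y, -z); pixel columns grow to the right and rows downward; lengths in mm; the calibration is good to about 2 mm. A picture is of the moment at which its call begins: read the wrist's pose just before it. get_calibration takes no time and is no camera call; for the wrist camera it gives the pose at the moment of the call.
- env.job_done(): hands the job in; it is judged then, once.
The state is a dict: "t": time; "joints": joint angles; "qvel": joint speeds; "tau": joint torques, N m; "eef_pos": TCP position; "tcp_rot": TCP orientation; "ft_force": force on the tool from outside, world axes, zero at the start; "moment": the same for the moment, N m; "opening": opening from 0.0 (shut) to 1.0 (fully open); "grip_force": force on a finger pad.
Only numpy, scipy, OpenCV 4.12 (cv2) and the standard library are available. Lean on these libraries where they do the work, as an engineer would, in place of code of your own. Each camera call takes 0.05 s, during which the arm holds its last target. There are 200 camera calls.

## Working session

There is one attempt and no reset: what is moved stays moved. The work goes in short steps, Python scripts to look and compute and a tool call to move; the robot and the scene stay as the last step left them, time stands still between calls to the robot, and variables do not carry over. Pictures are saved under pics/ and viewed, at most 10 in all, crops included, and the job is handed in when it is done.

Besides the shell and the picture viewer there is one more tool, called after "Call:" by a JSON object that holds its "name" and its "arguments". step_arm: Moves the arm, as the interface text tells. Its arguments: {"type":"object","properties":{"plan":{"type":"array"}},"required":["plan"]}

```bash
mkdir -p pics
cat > h.py <<'E'
import numpy as np, cv2
from cell import env
def cal(n):
    c=env.get_calibration(n); return np.array(c["K"],float),np.array(c["D"],float),np.array(c["extrinsics"],float)
def ray(n,px,z,c=None):
    K,D,E=c or cal(n)
    u=cv2.undistortPoints(np.array(px,float).reshape(-1,1,2),K,D).reshape(-1,2)
    d=np.c_[u[:,0],-u[:,1],-np.ones(len(u))]@E[:3,:3]
    o=-E[:3,:3].T@E[:3,3]
    return o+d*((z-o[2])/d[:,2])[:,None]
def proj(n,P,c=None):
    K,D,E=c or cal(n)
    p=np.array(P,float).reshape(-1,3)@E[:3,:3].T+E[:3,3]
    p=p*[1,-1,-1]
    return cv2.projectPoints(p,np.zeros(3),np.zeros(3),K,D)[0].reshape(-1,2)
E
python3 - <<'E'
from h import *
s=env.state();print(s)
a=env.read_camera("top");b=env.read_camera("scene")
cv2.imwrite("pics/top.png",a);cv2.imwrite("pics/scene.png",b)
E
```

```text
{'t': 0.0, 'joints': array([ 1.11738891e+00,  4.91560384e-01,  1.55945569e+00, -1.81817596e-05,
        1.09170942e+00, -1.05605141e-01]), 'qvel': array([-0.00053049, -0.00032951, -0.00044087,  0.00220932, -0.00032492,
        0.00021707]), 'tau': array([-1.24952228e-03, -6.12658381e+01, -2.58171755e+01,  6.90958207e-02,
        4.83773765e-02, -1.10955170e-04]), 'eef_pos': array([212.89593213, 587.35654401, 214.05909285]), 'tcp_rot': array([-3.14046443e+00, -1.03375834e-04,  2.79379871e+00]), 'ft_force': array([ 0.14664386, -0.20277455,  0.56564849]), 'moment': array([-0.03241354, -0.04139181, -0.00548985]), 'grip_force': 0.0, 'opening': 0.997158395534363}
```

View pics/top.png

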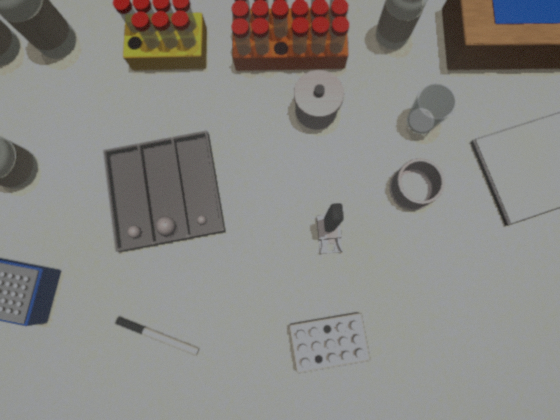

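View pics/scene.png

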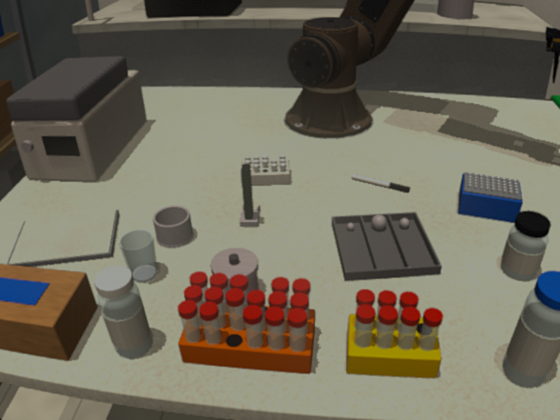

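The top view shows the tray at (105–222, 133–250), with balls at (134,231) mid, (165,226) large and (201,220) small. The scoop handle is at about (334,213) with its mouth down at about (329,250). The open jar is at (419,182). Next I'll measure them.

Run:
```python
from h import *
c=cal("top")
print("cam",-c[2][:3,:3].T@c[2][:3,3])
print("tray z20",ray("top",[(105,150),(208,132),(223,232),(118,249)],20,c).round(0))
print("balls",ray("top",[(134,231)],14,c).round(1),ray("top",[(165,226)],19,c).round(1),ray("top",[(201,220)],11.5,c).round(1))
print("jar rim",ray("top",[(398,182),(442,182),(419,160)],50,c).round(1))
print("scoop mouth/heel z14",ray("top",[(317,216),(342,252),(320,253),(341,238),(318,239)],7,c).round(1))
print("handle top?",ray("top",[(336,208)],130,c).round(1))
im=cv2.imread("pics/top.png"); 
a=cv2.resize(im[190:265,290:365],None,fx=5.3,fy=5.3,interpolation=3)
b=cv2.resize(im[150:225,385:460],None,fx=5.3,fy=5.3,interpolation=3)
cv2.imwrite("pics/c1.png",np.hstack([a,b])*1)
```

```text
cam [430.58891693 -73.0279172  665.82294165]
tray z20 [[650. 224.  20.]
 [677.  56.  20.]
 [512.  30.  20.]
 [488. 194.  20.]]
balls [[517.1 172.   14. ]] [[523.5 121.3  19. ]] [[533.3  66.2  11.5]]
jar rim [[ 580.5 -240.8   50. ]
 [ 579.3 -307.8   50. ]
 [ 614.6 -275.2   50. ]]
scoop mouth/heel z14 [[ 537.2 -119.1    7. ]
 [ 478.9 -157.     7. ]
 [ 477.9 -122.2    7. ]
 [ 501.1 -156.3    7. ]
 [ 500.2 -119.7    7. ]]
handle top? [[ 527.5 -135.7  130. ]]
```

View pics/c1.png

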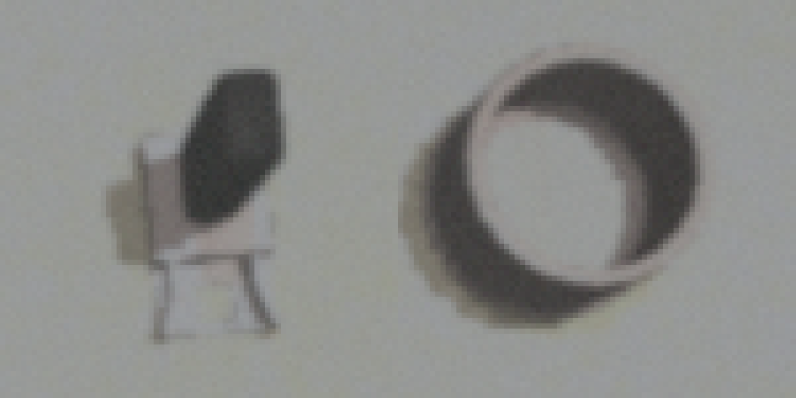

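```bash
cat >> h.py <<'E'
from scipy.spatial.transform import Rotation as Ro
def g(x,y,z,yaw):
    s=env.state(); R=Ro.from_euler("xyz",s["tcp_rot"]); d=R.inv().apply(np.array([x,y,z])-s["eef_pos"])
    t=-((yaw-np.degrees(s["tcp_rot"][2])+180)%360-180)
    print("at",s["eef_pos"].round(1),np.degrees(s["tcp_rot"]).round(1),"op %.3f t %.1f"%(s["opening"],s["t"]),"F",s["ft_force"].round(1),"-> row",d.round(1),"turn %.1f"%t)
E
python3 - <<'E'
from h import *
c=cal("top")
A=ray("top",[(319.2,254),(342.3,251.9)],2,c); B=ray("top",[(318.3,238.7),(341.3,237.2),(316,216.4)],14,c); T=ray("top",[(336.8,211.7)],130,c)
print(A.round(1),B.round(1),T.round(1))
for d in (A[0]-A[1],B[0]-B[1]): print(np.degrees(np.arctan2(-d[0],d[1])))
d=B[2]-B[0];print(np.degrees(np.arctan2(d[1],d[0])))
g(430,330,214,175); g(520,-137,214,185)
E
```

```text
[[ 476.7 -121.2    2. ]
 [ 479.4 -158.1    2. ]] [[ 499.9 -119.7   14. ]
 [ 501.6 -155.9   14. ]
 [ 535.5 -117.    14. ]] [[ 522.6 -136.6  130. ]]
4.191091314772661
2.748579806464045
4.193824656475951
at [212.9 587.4 214.1] [-179.9   -0.   160.1] op 0.999 t 0.1 F [-0.2 -0.4  0.1] -> row [-291.8 -168.     0.3] turn -14.9
at [212.9 587.4 214.1] [-179.9   -0.   160.1] op 0.999 t 0.1 F [-0.2 -0.4  0.1] -> row [-535.6 -576.4    0.7] turn -24.9
```

Call:
{"name": "step_arm", "arguments": {"plan": [[[-292,-168,0,-15,1],[-292,-168,0,-15,1],[-292,-168,0,-15,1],[-292,-168,0,-15,1],[-292,-168,0,-15,1],[-292,-168,0,-15,1],[-292,-168,0,-15,1],[-292,-168,0,-15,1]]]}}

```text
t: 0.77
eef_pos: [426.9, 333.2, 214.5]
tcp_rot: [-3.141, -0.0, 3.056]
ft_force: [0.5, 1.3, -0.0]
opening: 1.0
grip_force: 0.0
```

```bash
python3 -c "
from h import *
g(522,-137,214,184)"
```

```text
at [426.9 333.2 214.5] [-180.    -0.   175.1] op 1.000 t 0.8 F [ 0.5  1.3 -0. ] -> row [-135.  -460.4    0.6] turn -8.9
```

Call:
{"name": "step_arm", "arguments": {"plan": [[[-132,-457,0,-9,1],[-132,-457,0,-9,1],[-132,-457,0,-9,1],[-132,-457,0,-9,1],[-132,-457,0,-9,1],[-132,-457,0,-9,1],[-132,-457,0,-9,1],[-132,-457,0,-9,1]]]}}

```text
t: 1.43
eef_pos: [490.0, 9.4, 214.6]
tcp_rot: [3.141, -0.0, -3.071]
ft_force: [1.0, 1.8, 0.4]
opening: 0.998
grip_force: 0.0
```

```bash
python3 -c "
from h import *
g(522,-137,214,184)"
```

```text
at [490.    9.4 214.6] [ 180.    -0.  -175.9] op 0.998 t 1.4 F [1.  1.8 0.4] -> row [ -21.5 -148.3    0.6] turn 0.1
```

Call:
{"name": "step_arm", "arguments": {"plan": [[[-20,-142,0,0,1],[-20,-142,0,0,1],[-20,-142,0,0,1],[-20,-142,0,0,1],[-20,-142,0,0,1]]]}}

```text
t: 1.85
eef_pos: [520.6, -132.4, 214.1]
tcp_rot: [-3.141, -0.0, -3.074]
ft_force: [-0.1, -0.7, -0.2]
opening: 0.997
grip_force: 0.0
```

```bash
python3 -c "
from h import *
g(522,-137,214,184)
im=env.read_camera('wrist');cv2.imwrite('pics/w1.png',im)
print(proj('wrist',[[522,-137,130],[522,-137,0],[478,-140,2]]))"
```

```text
at [ 520.6 -132.4  214.1] [-180.    -0.  -176.1] op 0.997 t 1.9 F [-0.1 -0.7 -0.2] -> row [-1.1 -4.7  0.1] turn -0.1
[[277.31791975 217.8527047 ]
 [280.18014268 184.88350556]
 [279.90834902 147.96753919]]
```

View pics/w1.png

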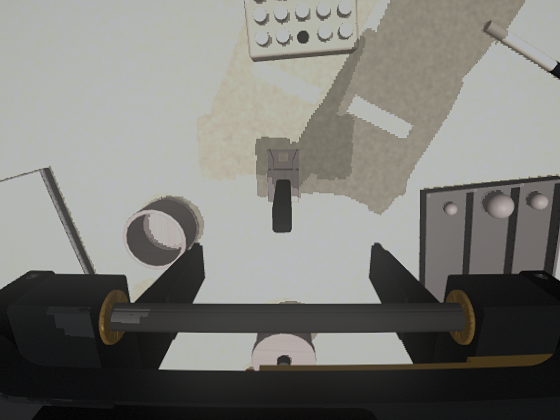

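The wrist view shows the scoop's mouth front edge at about (283,149) and the handle top centred near (282,220). The tool is nearly square to it.

Run:
```python
from h import *
im=cv2.imread('pics/w1.png'); c=cal('wrist')
g_=im.max(2)
roi=g_[170:240,262:305]; m=(roi<38).astype(np.uint8)
n,l,st,ce=cv2.connectedComponentsWithStats(m); k=1+st[1:,4].argmax(); print(st[k],ce[k]+[262,170])
ys,xs=np.where(l==k)
for r in range(0,70,5):
    q=xs[ys==r]; print(r+170,(q.min()+262,q.max()+262) if len(q) else None,end=' ')
b=ys.max()+170
print(b)
print(ray('wrist',[(282.5,b+.5)],130,c), ray('wrist',[(268,149.5),(298.5,149.5)],2,c), ray('wrist',[(282.5,220)],130,c))
```

```text
Traceback (most recent call last):
ValueError: attempt to get argmax of an empty sequence
```

Run:
```python
from h import *
im=cv2.imread('pics/w1.png'); c=cal('wrist')
g_=im.max(2)
roi=g_[170:240,262:305]; print(roi.min(), roi[48:66:3,8:34:2]); m=(roi<75).astype(np.uint8)
for r in range(10,70,5):
    q=np.where(m[r])[0]; print(r+170,(q.min()+262,q.max()+262) if len(q) else None,end=' ')
b=np.where(m[:,20])[0].max()+170
print(b)
print(ray('wrist',[(282.5,b+.5)],130,c), ray('wrist',[(268,149.5),(298.5,149.5)],2,c), ray('wrist',[(282.5,220)],130,c))
```

```text
39 [[186 103  54  56  56  55  56  55  56  55  51 195 185]
 [186 115  55  56  56  56  57  57  56  56  51 194 185]
 [186 115  57  59  59  58  58  58  58  58  51 195 185]
 [186 115  57  59  59  60  60  59  59  60  54 195 186]
 [185 175  52  58  59  58  58  58  57  57  45 189 185]
 [185 186 189 173 174 173 174 174 180 179 187 185 185]]
180 (np.int64(277), np.int64(289)) 185 (np.int64(276), np.int64(290)) 190 (np.int64(275), np.int64(290)) 195 (np.int64(274), np.int64(290)) 200 (np.int64(274), np.int64(290)) 205 (np.int64(273), np.int64(290)) 210 (np.int64(272), np.int64(291)) 215 (np.int64(272), np.int64(291)) 220 (np.int64(273), np.int64(291)) 225 (np.int64(273), np.int64(291)) 230 (np.int64(274), np.int64(290)) 235 None 231
[[ 533.59434894 -132.00410397  130.        ]] [[ 480.67385202 -153.69195326    2.        ]
 [ 478.31160368 -118.34994154    2.        ]] [[ 523.56487643 -132.6412952   130.        ]]
```

```bash
python3 -c "
from h import *
g(522.5,-134,82,184)"
```

```text
at [ 520.1 -130.4  214. ] [ 180.    -0.  -176.1] op 1.000 t 1.9 F [-0.5  0.5 -0.1] -> row [ -2.3  -3.8 132. ] turn -0.1
```

Call:
{"name": "step_arm", "arguments": {"plan": [[[-2.5,-3.5,132,0,1],[-2.5,-3.5,132,0,1],[-2.5,-3.5,132,0,1],[-2.5,-3.5,132,0,1],[-2.5,-3.5,132,0,1]]]}}

```text
t: 2.32
eef_pos: [521.8, -130.7, 81.0]
tcp_rot: [3.139, -0.005, -3.07]
ft_force: [-0.8, -0.3, 0.6]
opening: 0.998
grip_force: 0.0
```

Call:
{"name": "step_arm", "arguments": {"plan": [[[0,0,0,0,-1],[0,0,0,0,-1],[0,0,0,0,-1],[0,0,0,0,-1],[0,0,0,0,-1],[0,0,0,0,-1],[0,0,0,0,-1],[0,0,0,0,-1]]]}}

```text
t: 2.98
eef_pos: [523.0, -132.1, 82.8]
tcp_rot: [3.142, 0.0, -3.071]
ft_force: [-0.0, -0.6, -0.1]
opening: 0.5
grip_force: 0.0
```

```bash
python3 -c "
from h import *
g(522,-134,82,184)
g(522,-134,200,184)"
```

```text
at [ 523.  -132.1   82.8] [ 180.     0.  -175.9] op 0.500 t 3.0 F [-0.  -0.6 -0.1] -> row [ 1.1 -1.8  0.8] turn 0.1
at [ 523.  -132.1   82.8] [ 180.     0.  -175.9] op 0.500 t 3.0 F [-0.  -0.6 -0.1] -> row [   1.1   -1.8 -117.2] turn 0.1
```

Call:
{"name": "step_arm", "arguments": {"plan": [[[0,0,0,0,-1],[0,0,0,0,-1],[0,0,0,0,-1],[0,0,0,0,-1],[0,0,0,0,-1],[0,0,0,0,-1],[0,0,0,0,-1],[0,0,0,0,-1]]]}}

```text
t: 3.65
eef_pos: [522.9, -132.1, 82.6]
tcp_rot: [3.142, 0.0, -3.071]
ft_force: [0.2, 0.2, -1.0]
opening: 0.167
grip_force: 30.0
```

Call:
{"name": "step_arm", "arguments": {"plan": [[[0,0,-100,0,-1],[0,0,-100,0,-1],[0,0,-100,0,-1],[0,0,-100,0,-1],[0,0,-100,0,-1]]]}}

```text
t: 4.07
eef_pos: [522.9, -132.1, 183.0]
tcp_rot: [-3.141, 0.001, -3.07]
ft_force: [0.3, 0.6, -1.7]
opening: 0.169
grip_force: 30.0
```

Run:
```python
from h import *
s=env.state();print(s['grip_force'],s['opening'],s['eef_pos'])
# refine ball & tray from top view (saved, arm was absent)
c=cal('top')
im=cv2.imread('pics/top.png')
gr=cv2.cvtColor(im,cv2.COLOR_BGR2GRAY)
a=cv2.resize(im[125:260,95:235],None,fx=4.2,fy=4.2,interpolation=3);cv2.imwrite('pics/c2.png',a)
cv2.imwrite('pics/w2.png',env.read_camera('wrist'))
```

```text
29.996187686920166 0.16901753983336257 [ 522.91949031 -132.0629336   182.99642248]
```

View pics/c2.png

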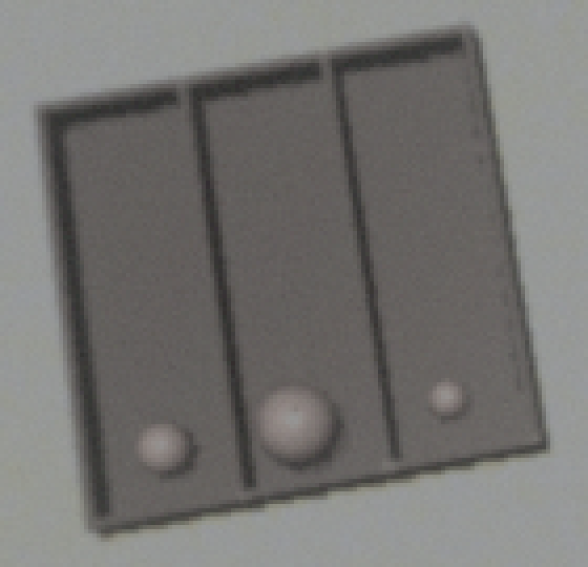

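The tray crop shows outer corners at (38,105), (475,27), (548,445) and (92,528), and the wanted ball at (166,447).

Run:
```python
from h import *
c=cal('top')
px=lambda p:[(x/4.2+95,y/4.2+125) for x,y in p]
C=ray('top',px([(38,105),(475,27),(548,445),(92,528)]),20,c)[:,:2]
L=np.array([[84,86],[84,-86],[-84,-86],[-84,86]],float)
m=C.mean(0); H=(L).T@(C-m); th=np.arctan2(H[0,1]-H[1,0],H[0,0]+H[1,1])
R=np.array([[np.cos(th),-np.sin(th)],[np.sin(th),np.cos(th)]])
print(m,np.degrees(th),((C-m)@R-L).round(1))
b=ray('top',px([(166,447)]),14,c)[0,:2]; print('ball',b,'local',(b-m)@R)
w=lambda x,y:(m+R@[x,y]).round(1)
by=((b-m)@R)[1]
print('start origin -4',w(5,by),'end origin (front at -78)',w(-34,by))
# jar
g(*w(8,by),183,180+np.degrees(th))
im=cv2.imread('pics/w2.png'); cw=cal('wrist'); print(proj('wrist',[[*b,14],[*w(-80,56),4],[578,-275,50]]))
```

```text
[581.98691338 125.39677245] 9.863768134777525 [[ 0.2  0.6]
 [-1.1  0.7]
 [-0.2 -0.6]
 [ 1.1 -0.7]]
ball [516.36907136 171.13812288] local [-56.81209619  56.3059327 ]
start origin -4 [577.3 181.7] end origin (front at -78) [538.8 175. ]
at [ 522.5 -131.9  181.9] [ 180.    -0.  -175.9] op 0.169 t 4.1 F [-0.5 -0.2 -0.9] -> row [-79.9 309.2  -1. ] turn -5.8
[[555.67350463 206.33674616]
 [551.29443625 184.33314664]
 [140.4860774  244.7706172 ]]
```

View pics/w2.png

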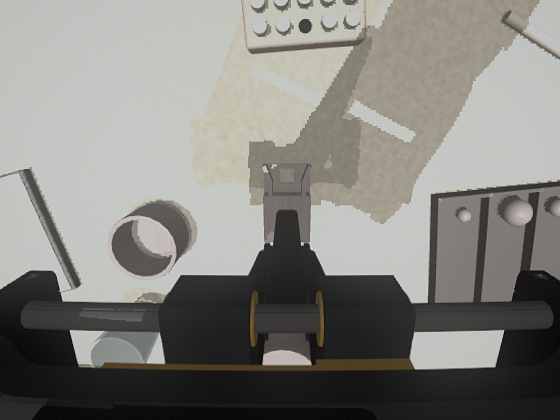

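The wrist view shows the scoop held level, with its front edge at row 165, cols 263–312, and the hole at (287,175). The mid ball at (553,207) agrees with the top-view estimate.

Run:
```python
from h import *
s=env.state(); cw=cal('wrist'); R=Ro.from_euler("xyz",s["tcp_rot"])
p=ray('wrist',[(263,164.5),(312,164.5),(287,175.5)],102,cw); print(p.round(1), 'in tool',R.inv().apply(p-s['eef_pos']).round(1),'width',np.linalg.norm(p[0]-p[1]))
g(577,181.7,183,189.9)
```

```text
[[ 480.8 -152.2  102. ]
 [ 478.1 -114.5  102. ]
 [ 488.1 -133.1  102. ]] in tool [[ 42.9 -17.3  79.9]
 [ 42.9  20.5  80. ]
 [ 34.3   1.2  79.9]] width 37.74981019913566
at [ 522.5 -131.9  181.9] [ 180.    -0.  -175.9] op 0.169 t 4.1 F [-0.5 -0.2 -0.9] -> row [-76.7 308.9  -1. ] turn -5.8
```

Call:
{"name": "step_arm", "arguments": {"plan": [[[-77,309,0,-6,-1],[-77,309,0,-6,-1],[-77,309,0,-6,-1],[-77,309,0,-6,-1],[-77,309,0,-6,-1],[-77,309,0,-6,-1],[-77,309,0,-6,-1],[-77,309,0,-6,-1]]]}}

```text
t: 4.78
eef_pos: [577.2, 185.0, 180.4]
tcp_rot: [3.141, -0.003, -2.964]
ft_force: [0.0, 0.2, -1.5]
opening: 0.169
grip_force: 30.0
```

Run:
```python
from h import *
env.read_camera('wrist')
env.read_camera('wrist')
g(577,181.7,110,189.9)
s=env.state();im=env.read_camera('wrist'); cv2.imwrite('pics/w3.png',im)
```

```text
at [577.2 185.3 180.2] [ 180.    -0.2 -169.7] op 0.166 t 4.9 F [-0.3 -0.4 -2. ] -> row [ 0.6 -3.5 70.2] turn 0.4
```

View pics/w3.png

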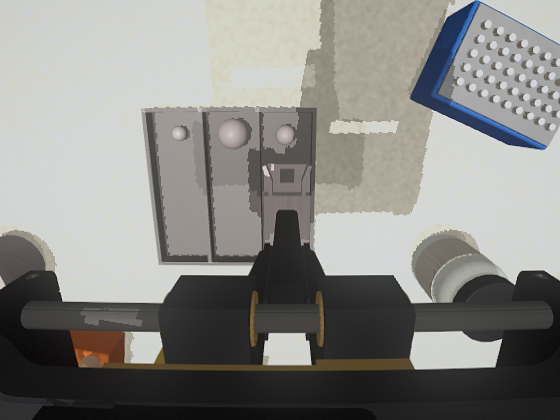

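Wrist view: ball at (286,134), the lane between cols ~263 and ~311, and the end wall's top at row ~110. The scoop is above the lane.

Run:
```python
from h import *
s=env.state(); cw=cal('wrist'); R=Ro.from_euler("xyz",s["tcp_rot"])
im=cv2.imread('pics/w3.png'); g_=im.min(2)
roi=g_[120:148,270:302]; c=cv2.HoughCircles(cv2.cvtColor(im,cv2.COLOR_BGR2GRAY)[115:155,265:306],cv2.HOUGH_GRADIENT,1,20,param1=100,param2=8,minRadius=7,maxRadius=14)
print(c, g_[134,255:320:1].tolist(), g_[100:135:1,300].tolist())
T=lambda px,z: R.inv().apply(ray('wrist',px,z,cw)-s['eef_pos']).round(1)
print('ball',T([(286,134)],14),'walls z20 at row134',T([(259,134),(263,134),(312,134),(316,134)],20),'endwall top',T([(290,109)],20),T([(290,113)],20))
```

```text
[[[19.5 19.5  8.2]]] [135, 136, 136, 139, 102, 66, 81, 79, 134, 135, 134, 135, 135, 135, 135, 135, 134, 135, 135, 136, 112, 140, 153, 160, 166, 171, 176, 181, 186, 189, 191, 185, 177, 168, 167, 163, 154, 143, 129, 88, 80, 83, 83, 83, 83, 83, 83, 83, 82, 83, 83, 83, 82, 82, 83, 84, 55, 76, 84, 82, 83, 123, 133, 132, 133] [201, 129, 128, 127, 126, 123, 126, 117, 85, 86, 86, 85, 79, 86, 85, 85, 85, 85, 85, 84, 85, 84, 84, 84, 83, 84, 83, 84, 84, 84, 83, 82, 83, 83, 83]
ball [[ 60.9   0.3 166.5]] walls z20 at row134 [[ 61.3 -26.5 160.5]
 [ 61.3 -22.5 160.5]
 [ 61.2  26.1 160.5]
 [ 61.2  30.1 160.5]] endwall top [[ 85.1   4.3 160.5]] [[ 81.4   4.3 160.5]]
```

Call:
{"name": "step_arm", "arguments": {"plan": [[[-5,0,40,0,-1],[-5,0,80,0,-1],[-5,0,86,0,-1],[-5,0,86,0,-1],[-5,0,86,0,-1]]]}}

```text
t: 5.35
eef_pos: [583.0, 181.8, 97.2]
tcp_rot: [3.142, -0.001, -2.967]
ft_force: [-0.1, 0.8, -0.1]
opening: 0.164
grip_force: 30.0
```

Run:
```python
from h import *
g(577,181.7,86,189.9)
s=env.state();im=env.read_camera('wrist'); cv2.imwrite('pics/w4.png',im[60:260,180:400].repeat(3,0).repeat(3,1))
```

```text
at [583.  181.8  97.2] [ 180.   -0. -170.] op 0.164 t 5.3 F [-0.1  0.8 -0.1] -> row [ 5.9  1.  11.2] turn 0.1
```

View pics/w4.png

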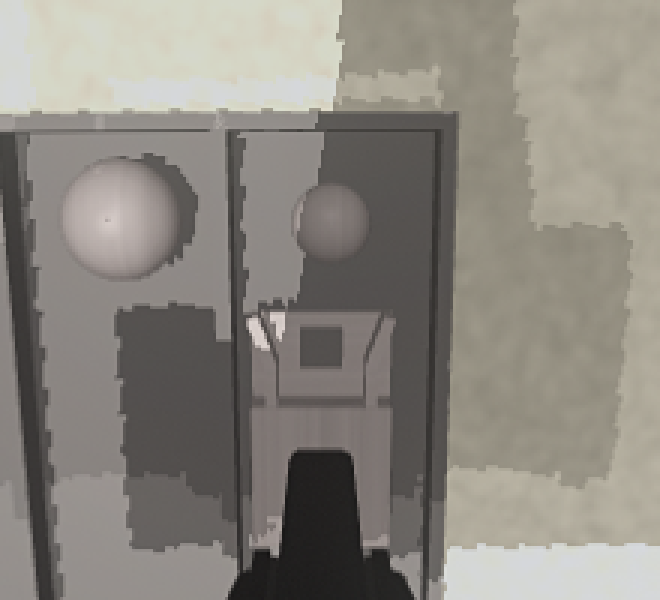

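The crop shows the scoop centred at col 320 and the ball at (331,222), so the scoop needs +3 mm along tool y. The sole is still about 10 mm above the lane floor.

Call:
{"name": "step_arm", "arguments": {"plan": [[[0,3,4,0,-1],[0,3,8,0,-1],[0,3,10,0,-1],[0,3,11,0,-1],[0,3,11.5,0,-1],[0,3,11.5,0,-1]]]}}

```text
t: 5.9
eef_pos: [582.3, 185.6, 86.5]
tcp_rot: [3.141, 0.001, -2.966]
ft_force: [-2.9, -0.6, 10.4]
opening: 0.165
grip_force: 30.0
```

Call:
{"name": "step_arm", "arguments": {"plan": [[[4,0,-0.5,0,-1],[9,0,-0.5,0,-1],[14,0,-0.5,0,-1],[19,0,-0.5,0,-1],[24,0,-0.5,0,-1],[29,0,-0.5,0,-1],[34,0,-0.5,0,-1],[36,0,-0.5,0,-1]]]}}

```text
t: 6.57
eef_pos: [548.0, 179.4, 87.0]
tcp_rot: [3.141, 0.005, -2.966]
ft_force: [4.1, 1.2, 1.6]
opening: 0.166
grip_force: 30.0
```

Call:
{"name": "step_arm", "arguments": {"plan": [[[1,0,0,0,-1],[2,0,0,0,-1],[3,0,0,0,-1],[4,0,0,0,-1],[4,0,0,0,-1]]]}}

```text
t: 6.98
eef_pos: [544.4, 178.7, 87.0]
tcp_rot: [3.141, 0.005, -2.966]
ft_force: [5.3, 1.2, 9.1]
opening: 0.169
grip_force: 30.0
```

Run:
```python
from h import *
im=env.read_camera('wrist'); cv2.imwrite('pics/w5.png',im[60:260,180:400].repeat(3,0).repeat(3,1))
g(577,181.7,86,189.9)
```

```text
at [544.4 178.7  87. ] [ 180.     0.3 -169.9] op 0.168 t 7.0 F [4.6 1.1 7.7] -> row [-32.6  -2.7   1.1] turn 0.2
```

View pics/w5.png

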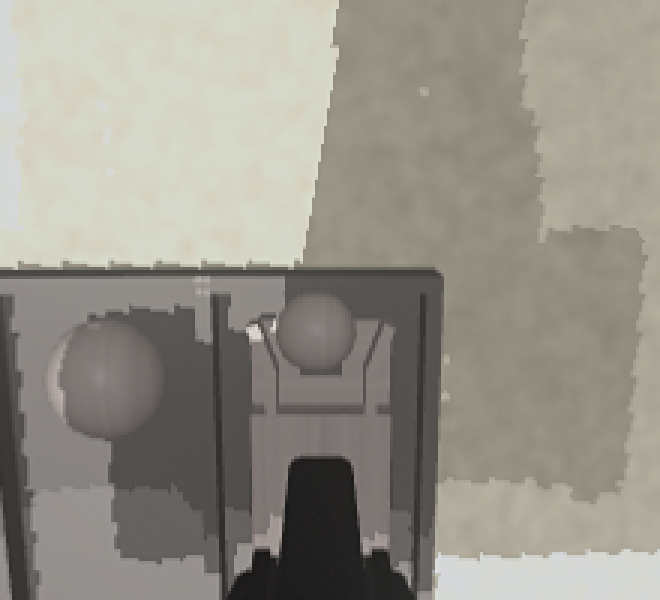

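The ball is between the cheeks, just ahead of the hole (ball row 330, hole row ~358). A few mm more are needed.

Call:
{"name": "step_arm", "arguments": {"plan": [[[1,0,-0.3,0,-1],[2,0,-0.3,0,-1],[3,0,-0.3,0,-1],[4,0,-0.3,0,-1],[4,0,-0.3,0,-1]]]}}

```text
t: 7.45
eef_pos: [539.9, 177.9, 86.9]
tcp_rot: [3.141, 0.004, -2.966]
ft_force: [4.1, 0.8, 5.5]
opening: 0.169
grip_force: 30.0
```

Call:
{"name": "step_arm", "arguments": {"plan": [[[1,0,0,0,-1],[2,0,0,0,-1],[2,0,0,0,-1]]]}}

```text
t: 7.7
eef_pos: [538.1, 177.6, 87.0]
tcp_rot: [3.141, 0.004, -2.966]
ft_force: [4.8, 0.9, 6.3]
opening: 0.168
grip_force: 30.0
```

Run:
```python
from h import *
im=env.read_camera('wrist'); cv2.imwrite('pics/w6.png',im[60:260,180:400].repeat(3,0).repeat(3,1))
g(577,181.7,86,189.9)
```

```text
at [538.1 177.6  86.9] [ 180.     0.2 -169.9] op 0.166 t 7.8 F [4.5 0.3 6.7] -> row [-39.   -2.7   1.1] turn 0.2
```

View pics/w6.png

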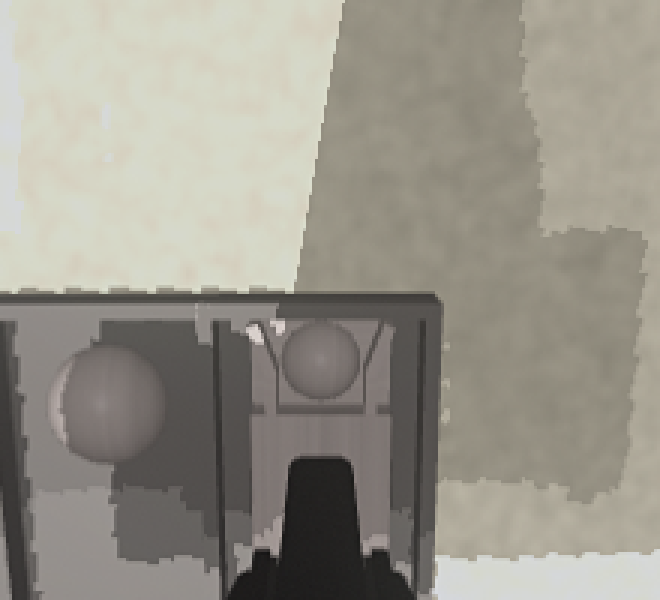

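The ball is at (321,360), over the hole with the front edge at the wall, so it looks seated. Lift gently.

Call:
{"name": "step_arm", "arguments": {"plan": [[[0,0,-2,0,-1],[-0.5,0,-6,0,-1],[-0.5,0,-14,0,-1],[-0.5,0,-26,0,-1],[-0.5,0,-40,0,-1],[-0.5,0,-54,0,-1],[-0.5,0,-66,0,-1],[-0.5,0,-72,0,-1]]]}}

```text
t: 8.42
eef_pos: [537.2, 177.4, 159.6]
tcp_rot: [3.141, 0.0, -2.966]
ft_force: [-0.1, -0.4, -1.8]
opening: 0.167
grip_force: 30.0
```

```bash
cat >> h.py <<'E'
def ballcheck(name):
    im=env.read_camera('wrist'); cv2.imwrite('pics/'+name+'.png',im)
    p=cv2.cvtColor(im,cv2.COLOR_BGR2GRAY)[150:210,262:314]
    c=cv2.HoughCircles(p,cv2.HOUGH_GRADIENT,1,30,param1=80,param2=8,minRadius=9,maxRadius=18)
    ref=cv2.cvtColor(cv2.imread('pics/w6.png')[::3,::3],cv2.COLOR_BGR2GRAY)[103:135,88:126]
    r=cv2.minMaxLoc(cv2.matchTemplate(p,ref,cv2.TM_CCOEFF_NORMED))
    print('circle',None if c is None else c[0].round(1).tolist(),'match',round(r[1],2),(r[3][0]+262,r[3][1]+150),'ref (268,163)')
E
python3 - <<'E'
from h import *
g(538,177,160,189.9); ballcheck('w7')
c=cal('top'); P=ray('top',[(398,182),(442,182)],50,c)
im=cv2.imread('pics/top.png')[150:225,385:460]
hs=cv2.cvtColor(im,cv2.COLOR_BGR2HSV); 
# rim outer ring fit from hand-read crop points
pts=np.array([(480,95),(545,48),(610,48),(665,80),(695,130),(700,190),(680,240),(645,270),(590,282)],float)/5.307+[385,150]
q=ray('top',pts,50,c)[:,:2]
A=np.c_[2*q,np.ones(len(q))]; s=np.linalg.lstsq(A,(q**2).sum(1),rcond=None)[0]; print('jar',s[:2],np.sqrt(s[2]+s[:2]@s[:2]))
# wrist views of jar (w1 rim ellipse centre ~ (160,236), TCP then 520.6,-132.4 yaw -176.1)
E
```

```text
at [537.2 177.4 159.6] [ 180.     0.  -169.9] op 0.167 t 8.4 F [-0.1 -0.4 -1.8] -> row [-0.8 -0.6 -0.4] turn 0.2
circle [[24.5, 29.5, 13.0]] match 0.92 (268, 163) ref (268,163)
jar [ 580.43270999 -388.73647404] 34.869548994715394
```

The ball is seated and lifted: its position in the wrist image matches the pre-lift view exactly. Now I'll carry it gently with ramped rows towards the jar, turning the mouth radially outwards.

Call:
{"name": "step_arm", "arguments": {"plan": [[[1.4,-4.8,0,2,-1],[4.1,-14.4,0,6,-1],[8.2,-28.8,0,12,-1],[13.7,-48.1,0,19,-1],[20.6,-72.1,0,26,-1],[27.4,-96.2,0,33,-1],[34.3,-120.2,0,40,-1],[41.2,-144.2,0,47,-1]]]}}

```text
t: 9.13
eef_pos: [521.2, 27.3, 157.4]
tcp_rot: [-3.141, -0.001, 2.491]
ft_force: [0.1, 0.7, -1.6]
opening: 0.169
grip_force: 30.0
```

Call:
{"name": "step_arm", "arguments": {"plan": [[[-12.9,-21.4,0,7,-1],[-25.8,-42.8,0,14,-1],[-38.7,-64.2,0,21,-1],[-51.6,-85.6,0,28,-1],[-64.5,-107,0,35,-1],[-77.4,-128.5,0,42,-1],[-90.3,-149.9,0,49,-1],[-103.2,-171.3,0,56,-1]]]}}

```text
t: 9.8
eef_pos: [500.8, -171.6, 157.4]
tcp_rot: [-3.14, -0.001, 1.514]
ft_force: [0.4, 0.1, -1.3]
opening: 0.167
grip_force: 30.0
```

```bash
python3 -c "
from h import *
g(494.9,-234.6,160,-25.4)"
```

```text
at [ 500.8 -171.6  157.4] [-179.9   -0.    86.7] op 0.167 t 9.8 F [ 0.4  0.1 -1.3] -> row [-63.2  -2.3  -2.6] turn 112.1
```

Call:
{"name": "step_arm", "arguments": {"plan": [[[-20,-1,0,7,-1],[-35,-1,0,14,-1],[-45,-2,0,21,-1],[-53,-2,0,28,-1],[-58,-2,0,35,-1],[-61,-2,0,42,-1],[-61,-2,0,49,-1],[-61,-2,0,56,-1]]]}}

```text
t: 10.47
eef_pos: [495.9, -231.4, 157.3]
tcp_rot: [-3.14, 0.001, 0.536]
ft_force: [-0.0, 1.1, -2.4]
opening: 0.166
grip_force: 30.0
```

Call:
{"name": "step_arm", "arguments": {"plan": [[[0,0,0,7,-1],[0,0,0,14,-1],[0,0,0,21,-1],[0,0,0,28,-1],[0,0,0,35,-1],[0,0,0,42,-1],[0,0,0,49,-1],[0,0,0,54,-1]]]}}

```text
t: 11.13
eef_pos: [495.9, -231.1, 157.3]
tcp_rot: [-3.141, 0.002, -0.407]
ft_force: [-0.2, -0.6, -1.3]
opening: 0.167
grip_force: 30.0
```

Call:
{"name": "step_arm", "arguments": {"plan": [[[0,0,0,1,-1],[0,0,0,1.5,-1],[0,0,0,1.5,-1]]]}}

```text
t: 11.38
eef_pos: [496.3, -231.3, 157.6]
tcp_rot: [-3.141, 0.001, -0.424]
ft_force: [-0.1, -0.2, -1.0]
opening: 0.167
grip_force: 30.0
```

Run:
```python
from h import *
ballcheck('w8'); s=env.state(); g(494.9,-234.6,140,-25.4)
cw=cal('wrist'); print('pred jar px',proj('wrist',[[579.5,-274.5,50]]))
im=cv2.imread('pics/w8.png')
gr=cv2.cvtColor(im,cv2.COLOR_BGR2GRAY)
c=cv2.HoughCircles(gr[0:260],cv2.HOUGH_GRADIENT,1.5,30,param1=100,param2=40,minRadius=24,maxRadius=70); print(c)
for x in (0 if c is None else c[0][:3]): print(ray('wrist',[x[:2]],50,cw).round(1), np.linalg.norm(ray('wrist',[[x[0]-x[2],x[1]]],50,cw)-ray('wrist',[x[:2]],50,cw)))
```

```text
circle [[20.5, 31.5, 17.399999618530273], [50.5, 35.5, 14.0]] match 0.53 (268, 163) ref (268,163)
at [ 496.4 -231.4  157.7] [-180.     0.   -24.3] op 0.165 t 11.4 F [ 1.  -0.4 -1.7] -> row [ 0.   3.5 17.7] turn 1.1
pred jar px [[293.93277347  97.60421214]]
[[[293.25  90.75  39.45]
  [293.25 162.75  31.05]]]
[[ 584.6 -276.2   50. ]] 31.879461188884594
[[ 531.3 -252.4   50. ]] 26.529278994060203
```

Run:
```python
from h import *
im=cv2.imread('pics/w8.png'); gr=cv2.cvtColor(im,cv2.COLOR_BGR2GRAY)
print('ball w8\n',gr[160:204:4,262:314:3]); g7=cv2.cvtColor(cv2.imread('pics/w7.png'),cv2.COLOR_BGR2GRAY); print('w7\n',g7[160:204:4,262:314:3])
print('jar row 92',gr[92,235:350:2].tolist()); print('jar col 293',gr[40:150:2,293].tolist())
```

```text
ball w8
 [[179 178 178 179 179 179 179 179 179 179 179 178 178 179 178 179 179 179]
 [160 183 157 157 181 180 143 176 177 147 179 147 178 178 174 174 175 179]
 [102 167 185 179 179 180 147 107 114 110 117 171 179 178 152  90  93 179]
 [133 180  71 180 182 100 132 144 150 150 142 125 184 181  96 184 179 179]
 [134 178 184 174 100 133 149 159 166 164 159 147 112 169  86 178 175 178]
 [133 176 178  72  99 139 153 168 180 175 164 153 125  95 182 177 172 179]
 [135 177 180 185 103 131 148 159 167 165 157 148 110  90 177 173 174 179]
 [135 176 163 182 167  96 131 145 151 150 140 122 163  87 177 177 175 179]
 [110 175 162 179 176 175 170 104 110 106 160 176 144  87 175 175 176 173]
 [110  80 137 178  76  81  82  81  82  80  81  79  80 125 176  79 181 174]
 [113 157 156 156 159 158 157 155 155 151 155 158 173 170 172 172 125 116]]
w7
 [[ 87  87  87  87  86  85  85  85  86  86  85  85  85  84  85  84  84  57]
 [ 86  85  85  85  85  85  84  84  84  84  83  83  83  83  83  82  83  63]
 [ 82 191 125 205 207 123 115 100 103 100 103 124 123 123 124  86  93  63]
 [ 75 203  76 123 171  96 109 114 11
[... 442 characters left out ...]
9  89  87  88  85  86  87 102 121  87  81  84]
 [102 120 120 119 122 121 120 120 118 115 118 122 119 117 119 119 102  83]]
jar row 92 [178, 178, 179, 179, 178, 179, 180, 159, 177, 166, 75, 78, 92, 168, 169, 178, 179, 179, 179, 179, 179, 179, 179, 179, 179, 178, 179, 179, 179, 179, 179, 179, 178, 179, 179, 179, 178, 179, 178, 179, 179, 179, 131, 133, 125, 69, 72, 71, 100, 180, 170, 171, 178, 177, 178, 178, 178, 178]
jar col 293 [177, 176, 177, 157, 175, 172, 77, 70, 69, 71, 69, 106, 106, 107, 182, 178, 179, 178, 178, 178, 179, 178, 178, 178, 178, 179, 179, 179, 179, 179, 179, 179, 179, 179, 179, 179, 179, 179, 179, 179, 180, 179, 180, 180, 169, 85, 152, 180, 159, 119, 133, 180, 178, 179, 179]
```

The ball is still in the pocket. From the wrist view the jar's rim is centred at (294,91.5). First I'll line up and lower to just above the rim.

Call:
{"name": "step_arm", "arguments": {"plan": [[[3,1,3,0,-1],[7,2,7,0,-1],[11,3,11,0,-1],[15,4,15,0,-1],[18,5,17,0,-1],[20,5,17.5,0,-1],[21,5,17.5,0,-1],[21,5,17.5,0,-1]]]}}

```text
t: 12.1
eef_pos: [513.8, -244.8, 140.4]
tcp_rot: [-3.141, -0.0, -0.426]
ft_force: [-0.5, -0.8, -1.1]
opening: 0.168
grip_force: 30.0
```

Run:
```python
from h import *
g(494.9,-234.6,140,-24.3)
ballcheck('w9'); cw=cal('wrist'); s=env.state(); R=Ro.from_euler("xyz",s["tcp_rot"])
gr=cv2.cvtColor(cv2.imread('pics/w9.png'),cv2.COLOR_BGR2GRAY)
u=proj('wrist',[[583,-276,50]])[0].astype(int); print(u,s['eef_pos'])
r=gr[u[1],u[0]-65:u[0]+66]; c=gr[max(u[1]-65,0):u[1]+60,u[0]]
f=lambda v:[(int(i),int(v[i])) for i in range(len(v)) if v[i]<150]
print(f(r)); print(f(c)); print(R.inv().apply([583-s['eef_pos'][0],-276-s['eef_pos'][1],50-s['eef_pos'][2]]))
```

```text
at [ 513.8 -244.8  140.4] [-180.    -0.   -24.4] op 0.168 t 12.1 F [-0.5 -0.8 -1.1] -> row [-21.4  -1.5   0.4] turn -0.1
circle [[22.5, 33.5, 17.399999618530273], [11.5, 4.5, 9.399999618530273]] match 0.56 (268, 163) ref (268,163)
[287 120] [ 513.65365526 -244.72757172  140.48115191]
[(24, 100), (25, 73), (26, 79), (27, 81), (28, 79), (29, 75), (30, 121), (93, 131), (94, 133), (95, 134), (96, 134), (97, 128), (98, 97), (99, 72), (100, 76), (101, 76), (102, 74), (103, 71), (104, 83), (105, 141)]
[(23, 119), (24, 67), (25, 71), (26, 72), (27, 72), (28, 71), (29, 86), (30, 104), (31, 109), (32, 108), (33, 106), (34, 103), (35, 127), (99, 101), (100, 88), (101, 90), (102, 89), (103, 90), (104, 87), (105, 113), (111, 114), (112, 92), (113, 116), (114, 130), (115, 139), (116, 146)]
[76.06037643 -0.18755719 90.49034816]
```

Aligned: the jar axis is 76 mm ahead of the TCP with no lateral error. The interface can't tilt the tool, so I'll roll the ball out over the front edge: a short forward run, then a quick withdrawal above the jar.

Call:
{"name": "step_arm", "arguments": {"plan": [[[3,0,0,0,-1],[9,0,0,0,-1],[18,0,0,0,-1],[30,0,0,0,-1],[45,0,0,0,-1],[4,0,0,0,-1],[-37,0,0,0,-1],[-50,0,0,0,-1]]]}}

```text
t: 12.82
eef_pos: [464.7, -222.0, 139.8]
tcp_rot: [-3.141, 0.004, -0.426]
ft_force: [0.9, -0.8, -1.2]
opening: 0.169
grip_force: 30.0
```

Run:
```python
from h import *
env.read_camera('wrist')
g(494.9,-234.6,140,-24.3)
ballcheck('w10')
gr=cv2.cvtColor(cv2.imread('pics/w10.png'),cv2.COLOR_BGR2GRAY)
print(gr[160:204:4,262:314:3]); u=proj('wrist',[[583,-276,5]])[0].astype(int);print(u)
print(gr[max(0,u[1]-44):u[1]+44:4,u[0]-44:u[0]+45:4])
```

```text
at [ 464.6 -222.1  140.3] [-180.     0.2  -24.4] op 0.166 t 12.9 F [ 0.2  0.2 -0.5] -> row [32.8 -1.1  0.2] turn -0.1
circle [[24.5, 36.5, 16.299999237060547]] match 0.21 (268, 163) ref (268,163)
[[178 178 177 177 178 177 177 177 177 178 177 178 177 177 178 178 178 178]
 [131 158 181 154 173 174 146 174 176 143 174 143 174 171 173 174 172 171]
 [138 166 173 178 178 178 178 178 178 178 178 178 178 177 183  90 135 178]
 [130 179  72 179 177 178 170 171 108 136 133 178 178 181  95 183 177 178]
 [131 179 184 166 177 177 168 173 111 137 136 178 177 153  86 177 174 178]
 [133 118 178  71 178 175 139 110 112 114 116 176 179  86 179 177 170 177]
 [132 175 178 182 176 173 105 108 112 112 112 175 177  89 176 174 173 177]
 [133 175 168 181 170 174 174 175 175 175 175 175 179  86 177 175 172 176]
 [121 161 160 178 162 172 173 173 173 173 174 174 161  84 174 175 173 173]
 [111  79 137 166  81  75  82  76  81  75  80  80  81 125 177  78 177 167]
 [111 156 155 155 158 157 156 153 153 150 155 157 172 170 171 171 120 110]]
[287  58]
[[175 163 176  65  65  65  65  65  64  63  64  62  63  63  64  63  6
[... 1366 characters left out ...]
172  70 179 154 174]
 [138 124 172 160 178 177 177 177 177 177 178 181 180 180 177 178 177 177
  127 178 172 175 177]
 [141 134 100 174 135 178 178 178 178 178 178 177 177 178 178 177 177 176
  167 171 144 176 177]
 [168 138 139 135 174 173 176 178 178 178 178 178 177 178 178 177 152 178
  174 121 176 174 178]
 [178 138 139 132  91 170 178 164 161 178 178 178 178 179 151 165 177 166
  138 175 175 177 177]
 [178 178 139 139 140  95 149 169 175 179 178 178 179 178 176 170 106 115
  176 172 176 177 178]
 [177 177 173 138 138 139  96  69  71 114 137 126 133  92  65  85 132 177
  174 176 177 177 178]
 [177 177 177 178 134 138 142 145  99  90 107 107 105  83  91 119 175 177
  178 177 177 177 177]]
```

The ball has left the scoop and shows inside the jar, at about (291,56) near the centre of its floor. Now I'll set the scoop down here on clear bench.

Call:
{"name": "step_arm", "arguments": {"plan": [[[0,0,15,0,-1],[0,0,35,0,-1],[0,0,50,0,-1],[0,0,55,0,-1],[0,0,57,0,-1],[0,0,57,0,-1]]]}}

```text
t: 13.42
eef_pos: [468.8, -224.5, 83.5]
tcp_rot: [-3.142, -0.0, -0.426]
ft_force: [-0.4, 0.4, -1.3]
opening: 0.163
grip_force: 30.0
```

Call:
{"name": "step_arm", "arguments": {"plan": [[[0,0,0.5,0,-1],[0,0,1,0,-1],[0,0,1,0,-1]]]}}

```text
t: 13.67
eef_pos: [468.4, -224.3, 82.9]
tcp_rot: [3.142, -0.001, -0.426]
ft_force: [-0.5, -0.3, -1.1]
opening: 0.168
grip_force: 30.0
```

Call:
{"name": "step_arm", "arguments": {"plan": [[[0,0,0.5,0,-1],[0,0,1,0,-1],[0,0,1,0,-1]]]}}

```text
t: 13.92
eef_pos: [468.3, -224.2, 82.6]
tcp_rot: [3.141, -0.002, -0.426]
ft_force: [-3.9, 1.4, 11.0]
opening: 0.165
grip_force: 30.0
```

Contact at 11 N. I'll ease off slightly, open, and retreat upwards.

Call:
{"name": "step_arm", "arguments": {"plan": [[[0,0,-0.5,0,-1],[0,0,-0.5,0,-0.5],[0,0,-0.5,0,0],[0,0,-0.5,0,1],[0,0,-0.5,0,1],[0,0,-0.5,0,1],[0,0,-0.5,0,1],[0,0,-0.5,0,1]]]}}

```text
t: 14.58
eef_pos: [468.0, -224.1, 81.8]
tcp_rot: [-3.141, 0.0, -0.426]
ft_force: [-0.9, -0.3, 0.2]
opening: 0.601
grip_force: 0.0
```

Call:
{"name": "step_arm", "arguments": {"plan": [[[0,0,0,0,1],[0,0,0,0,1],[0,0,0,0,1],[0,0,-20,0,1],[0,0,-50,0,1],[0,0,-90,0,1],[0,0,-120,0,1],[0,0,-120,0,1]]]}}

```text
t: 15.25
eef_pos: [469.8, -225.1, 207.4]
tcp_rot: [3.14, -0.009, -0.426]
ft_force: [0.7, 0.4, -0.2]
opening: 0.998
grip_force: 0.0
```

Run:
```python
from h import *
env.read_camera('wrist'); g(468,-224,200,-24.4)
s=env.state(); print(s['grip_force'],s['opening'])
im=env.read_camera('wrist'); cv2.imwrite('pics/w11.png',im)
gr=im.max(2)
m=(gr<75).astype(np.uint8); m[250:]=0
n,l,st,ce=cv2.connectedComponentsWithStats(m)
for k in range(1,n):
    if st[k,4]>150: print(st[k],ce[k].round(0))
print('expected handle top/sole',proj('wrist',[[468.3,-224.2,130],[468.3,-224.2,0]]))
```

```text
at [ 469.  -224.6  204.6] [180.   -0.3 -24.4] op 1.001 t 15.3 F [-1.   0.7  0.1] -> row [-1.2 -0.1  4.6] turn -0.0
0.0 1.0013374498961367
[  59    0   72   48 1696] [107.  25.]
[382   0  56  73 353] [409.  35.]
[253  31  66  55 837] [286.  46.]
[   0  136   86  114 1368] [ 40. 192.]
[277 183  20  55 992] [286. 211.]
[  0 200  45  50 583] [ 19. 228.]
expected handle top/sole [[287.81650197 220.7650034 ]
 [287.33484017 185.93292141]]
```

```bash
python3 -c "
from h import *
print(env.job_done())"
```

```text
the job is handed in; nothing more can be done
None
```

The job is handed in: the ball is in the open jar and the scoop stands upright and released on the bench, both checked in the wrist camera, but the ball was rolled out by a quick withdrawal just above the rim, not tipped, because the interface cannot tilt the tool.

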